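# Seat the thread pitch comb in the lead screw of a microscope stage

## Robot

A 6-joint arm with a two-finger parallel gripper is mounted at the origin on the work surface. World frame = base frame: x ahead of the robot, y to its left, z up, the work surface at z = 0. Lengths are in m, angles in rad, forces in N, time in s.
With the tool pointing down it reaches from about 0.425 to 0.95 m from the base axis. Payload 3.5 kg.
Tool frame: the origin (TCP) lies at the very end of the fingers, on their centre line; the grasp point (between the pads) lies 19 mm behind it (grip_depth is the distance from the TCP to the grasp point, in m); x points along the fingers, z is the direction in which the jaws open and shut, and the axes are right-handed (so a half turn about x gives the same grasp; the last joint's range is limited). The gripper opens to 85 mm and grips with 20 to 120 N. Pads are 22 mm wide; open, the fingers measure 114 mm over their backs; the gripper's body (76 mm by 85 mm) begins 54 mm behind the grasp point. The pads swing forward as they close: fully open they stand 13 mm farther back than shut.
Start: joints at [-0.15, 0.286, 1.577, -0, 1.279, -0.15], TCP at [0.675, 0, 0.231] pointing down, gripper open.
Joint ranges: [-2.77, 2.77], [-0.9, 2.22], [0.21, 2.48], [-1.53, 4.67], [0.24, 2.81], [-2.84, 2.84]. Speed limits (rad/s): [2.79, 2.79, 3.14, 3.14, 3.14, 3.14].

## Interface

Orientations are given as a unit quaternion [x, y, z, w].
In Python, from plant import get_state, read_camera, calibration, sign_off, recognise, grip_depth gives the robot as it stands. The module is installed in compiled form; this text tells all that it offers.
- The arm moves only by the tool servo_tool, never from a script. Its argument "deltas" is a list that holds one entry, the list of rows, each a list of 4 numbers: the shift along the world's x, y, z scaled (see below), then the turn about the world's z scaled (see below). In form: [[[tx, ty, tz, spin], ...]]. A call has exactly 5 rows; each row is the pose to reach, as a shift and turn from the pose commanded when the call began; what a row does not reach only later rows make up. The controller multiplies each number of a shift by 10 cm and each number of a turn by 90 degrees. A row lasts 1/10 s, in which the tool goes at most 50 mm and 8.59 degrees, less where a joint would pass 70% of its speed; a pose out of reach is approached as far as the arm can. A call with a number of a shift or a turn outside -1 to 1 is refused whole. A call with a gripper value outside its range is refused whole. "claw" is the gripper's target within -1 to 1 (fully open at 1, half-way at 0, shut at -1), set as the call begins (left out, the last holds). The fingers move at their own pace and stop on an object; "force" is the grip in N (left out, the last holds). Time passes only in rows, so rows that repeat a pose let the fingers close, or fill a call up. It gives the time, the measured TCP pose, the force and the opening at its end, in the units of the state.
- get_state(): the state, without advancing time (a new reading comes with each control period).
- read_camera(name): name is "scene" or "side" or "wrist"; returns the picture (400x640x3 uint8, blue, green, red); there is no depth.
- calibration(name): a dict with "intrinsics" (3x3 intrinsics, pixels), "dist" ([k1, k2, p1, p2, k3] as OpenCV has them; the pictures are not rectified), "R" (3x3) and "t" (3): a world point X has camera coordinates R X + t; the wrist camera has in their place "T_tool_cam" (4x4, takes a point from camera to tool coordinates, whose origin is the TCP and whose axes are the tool frame's). Camera axes: x right, y down, z forward; pixel columns grow to the right and rows downward; lengths in m; the calibration is good to about 2 mm. A picture is of the moment at which its call begins: read the wrist's pose just before it. calibration takes no time and is no camera call.
- sign_off(): hands the job in, once; it reports no verdict.
Trained networks look in the newest picture that a camera, given by its name, has taken for a name from the list of things; names that differ only in an ending like _2 or _b are one class to them, and where a whole thing is asked for, a point or a joint stands for the part that bears it (a point fixed in the world has none). Each returns a list of dicts, best first, with "p" (0 to 1); they miss things now and then, are a little off and sometimes report something else, mostly with a low value. They report only what shows in the picture. A call takes as long as a camera call. They do not tell look-alikes from the thing itself.
- recognise(camera, query): "at" ([x, y, z] in m, in world coordinates, good to about 4 mm: the middle of the surface that is visible of it).
The state is a dict: "time": time; "qpos": joint angles; "dq": joint speeds; "joint_efforts": joint torques, N m; "eef_pos": TCP position; "tcp_rot": TCP orientation; "contact_force": force on the tool from outside, world axes, zero at the start; "wrist_torque": the same for the moment, N m; "opening": opening from 0.0 (shut) to 1.0 (fully open).
Only numpy, scipy, OpenCV 4.12 (cv2) and the standard library are available. Lean on these libraries where they do the work, as an engineer would, in place of code of your own. Each camera call takes 0.05 s, during which the arm holds its last target. There are 200 camera calls.

## Task

Take the pitch comb leaf with the orange grip from the rubber mat, lay it on the flat aluminium rest and gently seat its teeth fully home and square in the threads of the clamped lead screw, feeling along the screw for the place where they drop in. Keep it pressed home lightly for about a second to check that it does not rock, then let go and leave it lying flat there; leave the leaf with the blue grip alone, and never push hard against the thread.

Things in the scene. Friction and masses are not known exactly. Their poses are not given: they have to be found in the camera images.
- leaf: The 12 mm pitch comb leaf, loose, 0.1 to 0.2 kg: steel plate 80 (x) x 46 (y) x 6 mm thick with an orange grip block on top. Origin: centre of the plate's underside; z up, +x to the teeth. The plate ends at x = +40 mm, the teeth's tips at +45 mm. It starts lying flat on a 3 mm black rubber mat at the right, teeth roughly away from the robot, on either side of the blue one.
- leaf_grip (a point): Centre of the leaf's orange grip block, 24 x 24 mm and 50 mm tall, sides along the leaf's x and y, at (-12, 0, +31) mm in the leaf's frame: the block reaches from 6 to 56 mm above the plate's underside.
- leaf_nose (a point): Middle of the plate's front edge, at (+40, 0, +3) mm in the leaf's frame. Four teeth stand out 5 mm beyond it at leaf y = -18, -6, +6, +18 mm, 4.6 mm wide at the root, 3.5 mm at the tip. When the leaf is fully home this edge bears on the thread's crests.
- leaf8: The other comb leaf: blue grip, five teeth of 8 mm pitch, otherwise the same size and origin. Not for this screw; it stays on the mat.
- bed: Fixed inspection bed with a steel lead screw, 44 mm outside diameter, held along the bed's y at height 48 mm. Origin: on the bench straight below the middle of the screw's axis; z up; the -x side faces the robot and carries the rest. Threads cover y = -115 to +115 mm; clamp blocks, 77 mm tall, stand at y = -150 to -124 and +124 to +150 mm.
- rest (a point): Point on the top face of the bed's flat aluminium rest, at (-85, 0, +45) mm in the bed's frame. The face is level, at bed height 45 mm, x = -165 to -25 mm and y = -75 to +75 mm in the bed's frame. A leaf lying on it has its mid-thickness at the height of the screw's axis.
- thread (a point): Middle of the line of thread crests facing the rest, at (-22, 0, +48) mm in the bed's frame. Pitch 12 mm; grooves 5.5 mm deep, 5.6 mm wide at the mouth, 4.4 mm at the root. WHERE the grooves lie along y differs each time and is not given: teeth meeting crests stop the leaf's front edge 5 mm short. Any grooves within 30 mm of here will do. Over 20 N marks the thread; 3 to 10 N is plenty.
Mind the look-alikes: they are no part of the job. What is shaped like the leaf but pink is not meant.

How it is judged:
On the way:
1. the orange leaf is held pressed fully home against the thread (at least 1.5 N for half a second) (x of leaf_nose in the frame of bed above -0.024 m and contact force between leaf and screw above 1.5 N and angle between the x axis of leaf and the x axis of bed, either way round below 0.04 rad), for 0.5 s.
At the end, for the whole second after the job is handed in: The orange leaf lies released and still, flat on the rest (2 mm, 0.04 rad), square to the screw (0.04 rad), its front edge within 2 mm of the thread's crests and within 35 mm of the bed's middle; the blue leaf has moved less than 20 mm (x of leaf_nose in the frame of bed between -0.024 and -0.02 m and y of leaf_nose in the frame of bed between -0.035 and 0.035 m and z of leaf_nose in the frame of bed between 0.046 and 0.05 m and angle between the x axis of leaf and the x axis of bed, either way round below 0.04 rad and angle between leaf's own z axis and vertical below 0.04 rad and linear speed of leaf below 0.01 m/s and distance of leaf8 from where it was at the start of the episode below 0.02 m); the robot touches nothing.
It fails at once if the leaf is pushed against the screw with more than 20 N (contact force between leaf and screw above 20 N).
It fails at once if the blue leaf is moved by more than 20 mm (distance of leaf8 from where it was at the start of the episode above 0.02 m).
It fails at once if the robot pushes on the lead screw itself (contact force between the arm and screw above 8 N).
It also fails if it takes over 70 s, if anything falls off the work surface, if the arm or the gripper's body presses on something with over 40 N, if the wrist force passes 120 N, or if a joint passes its speed limit or range.

## Working session

There is one attempt and no reset: what is moved stays moved. The work goes in short steps, Python scripts to look and compute and a tool call to move; the robot and the scene stay as the last step left them, time stands still between calls to the robot, and variables do not carry over. Pictures are saved under pics/ and viewed, about 8 in all and at most 12, crops included, and the job is handed in when it is done.

Besides the shell and the picture viewer there is one more tool, called after "Call:" as name(argument=value, ...), one argument or row to a line, values as JSON. servo_tool: Moves the arm, as the interface text tells. Its arguments: {"type":"object","properties":{"deltas":{"type":"array"},"claw":{"type":"number"},"force":{"type":"number"}},"required":["deltas"]}

```bash
mkdir -p pics
cat > h.py <<'E'
import numpy as np, cv2
from plant import *
def cam(n):
    c=calibration(n); K=np.array(c["intrinsics"],float); d=np.array(c["dist"],float)
    if "R" in c: return K,d,np.array(c["R"],float),np.array(c["t"],float)
    from scipy.spatial.transform import Rotation as Ro
    s=get_state(); T=np.eye(4); T[:3,:3]=Ro.from_quat(s["tcp_rot"]).as_matrix(); T[:3,3]=s["eef_pos"]
    M=np.linalg.inv(T@np.array(c["T_tool_cam"])); return K,d,M[:3,:3],M[:3,3]
def proj(c,P):
    K,d,R,t=c; return cv2.projectPoints(np.atleast_2d(P).astype(float),cv2.Rodrigues(R)[0],t,K,d)[0][:,0]
def plane(c,uv,z):
    K,d,R,t=c; p=cv2.undistortPoints(np.array(uv,float).reshape(-1,1,2),K,d)[:,0]
    r=np.c_[p,np.ones(len(p))]@R; o=-R.T@t
    return o+r*((z-o[2])/r[:,2])[:,None]
E
python3 - <<'E'
from h import *
s=get_state();print(s["time"],s["eef_pos"],s["tcp_rot"],s["contact_force"],grip_depth if not callable(grip_depth) else grip_depth())
ims=[]
for n in("scene","side","wrist"):
    im=read_camera(n);cv2.imwrite(f"pics/{n}0.png",im)
    for q in("leaf_grip","leaf","leaf8","bed","rest","thread"):
        try: print(n,q,[(np.round(r["at"],3).tolist(),round(r["p"],2)) for r in recognise(n,q)][:4])
        except Exception as e: print(n,q,e)
E
```

```text
0.0 [6.74342995e-01 1.20951454e-04 2.29921459e-01] [1.08388355e-04 7.07938621e-01 1.27705545e-04 7.06273941e-01] [-0.17009432 -0.19476957  0.23919161] 0.0187
scene leaf_grip [([0.307, -0.189, 0.006], 0.82), ([0.356, 0.012, 0.006], 0.82), ([0.654, -0.315, 0.003], 0.68), ([0.475, -0.2, 0.011], 0.67)]
scene leaf [([0.475, -0.202, 0.008], 0.89), ([0.65, -0.314, 0.011], 0.82), ([0.309, -0.196, 0.004], 0.81), ([0.353, 0.016, 0.008], 0.75)]
scene leaf8 [([0.475, -0.202, 0.008], 0.89), ([0.65, -0.314, 0.011], 0.82), ([0.309, -0.196, 0.004], 0.81), ([0.353, 0.016, 0.008], 0.75)]
scene bed [([0.602, 0.057, 0.043], 0.58), ([0.475, -0.202, 0.009], 0.54)]
scene rest [([0.603, 0.056, 0.044], 0.86), ([0.473, -0.201, 0.012], 0.27)]
scene thread [([0.602, 0.057, 0.043], 0.58)]
side leaf_grip [([0.297, -0.202, 0.009], 0.88), ([0.462, -0.209, 0.011], 0.69), ([0.628, -0.328, 0.007], 0.61), ([0.334, 0.014, 0.008], 0.58)]
side leaf [([0.63, -0.327, 0.008], 0.96), ([0.301, -0.2, 0.008], 0.84), ([0.334, 0.012, 0.01], 0.8), ([0.46, -0.208, 0.012], 0.71)]
side leaf8 [([0.63, -0.327, 0.008], 0.96), ([0.301, -0.2, 0.008], 0.84), ([0.334, 0.012, 0.01], 0.8), ([0.46, -0.208, 0.012], 0.71)]
side bed [([0.556, 0.029, 0.046], 0.94)]
side rest [([0.561, 0.031, 0.048], 0.95)]
side thread [([0.559, 0.033, 0.044], 0.85)]
wrist leaf_grip [([0.449, -0.18, 0.008], 0.84), ([0.306, -0.182, 0.009], 0.82), ([0.353, 0.023, 0.01], 0.65), ([0.664, -0.283, 0.005], 0.62)]
wrist leaf [([0.453, -0.183, 0.011], 0.74), ([0.662, -0.283, 0.009], 0.73), ([0.457, -0.307, 0.061], 0.66), ([0.351, 0.022, 0.004], 0.66)]
wrist leaf8 [([0.453, -0.183, 0.011], 0.74), ([0.662, -0.283, 0.009], 0.73), ([0.457, -0.307, 0.061], 0.66), ([0.351, 0.022, 0.004], 0.66)]
wrist bed [([0.546, 0.095, 0.045], 0.9)]
wrist rest [([0.548, 0.097, 0.041], 0.72)]
wrist thread [([0.549, 0.093, 0.046], 0.74)]
```

View pics/scene0.png

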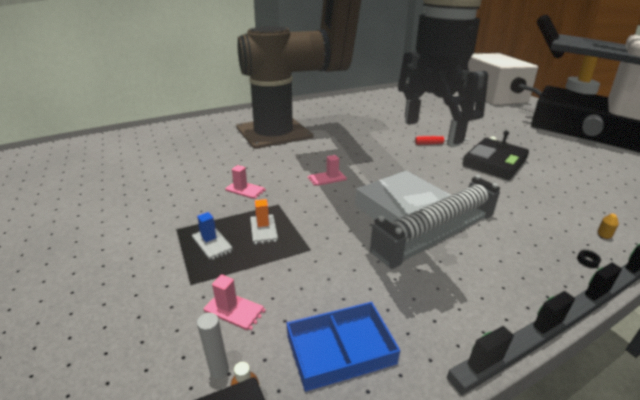

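View pics/wrist0.png

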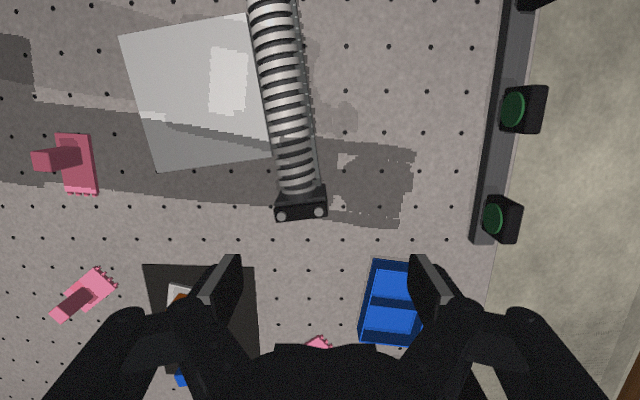

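The wrist view has +x to the right and +y up. The rest's corners are near (119,36), (157,173), (272,157) and (246,12), and the bed is turned about 10°. The orange leaf is on the mat, on the bed side of the blue one, partly behind a finger at about (180,300). Pink ones are decoys.

Run:
```python
from h import *
c=cam("wrist"); P=plane(c,[(119,36),(157,173),(272,157),(246,12)],.045);print(np.round(P,4))
print("yaw edges",[np.degrees(np.arctan2(*(a-b)[[1,0]])) for a,b in((P[2],P[1]),(P[3],P[0]),(P[0],P[1]))])
# crest-line centres of screw blob via top of the screw
print(np.round(plane(c,[(270,8),(297,185)],.070),4))
for n in("scene","side"):
    im=cv2.imread(f"pics/{n}0.png");h=cv2.cvtColor(im,cv2.COLOR_BGR2HSV);c=cam(n)
    for nm,lo,hi in(("orange",(8,170,120),(20,255,255)),("blue",(105,150,60),(125,255,255))):
        m=cv2.inRange(h,lo,hi);k,l,st,ce=cv2.connectedComponentsWithStats(m)
        for i in range(1,k):
            if st[i,4]>40: print(n,nm,st[i].tolist(),np.round(plane(c,[ce[i]],.034),3))
```

```text
[[0.4593 0.1554 0.045 ]
 [0.4769 0.0085 0.045 ]
 [0.6145 0.0268 0.045 ]
 [0.5954 0.1742 0.045 ]]
yaw edges [np.float64(7.57593970985125), np.float64(7.846490203271382), np.float64(96.81999768510114)]
[[6.240e-01 1.701e-01 7.000e-02]
 [6.447e-01 3.000e-04 7.000e-02]]
scene orange [256, 200, 12, 26, 253] [[ 0.456 -0.197  0.034]]
scene orange [604, 215, 13, 12, 114] [[0.797 0.418 0.034]]
scene blue [198, 213, 17, 28, 327] [[ 0.456 -0.307  0.034]]
scene blue [288, 303, 111, 87, 6043] [[ 0.796 -0.209  0.034]]
side orange [184, 38, 9, 18, 102] [[0.417 1.865 0.034]]
side orange [335, 107, 7, 13, 80] [[0.788 0.395 0.034]]
side orange [309, 225, 13, 26, 312] [[ 0.461 -0.195  0.034]]
side orange [497, 229, 12, 11, 101] [[ 0.813 -0.334  0.034]]
side blue [414, 187, 65, 48, 1974] [[ 0.758 -0.222  0.034]]
side blue [329, 258, 19, 32, 469] [[ 0.461 -0.302  0.034]]
```

View pics/side0.png

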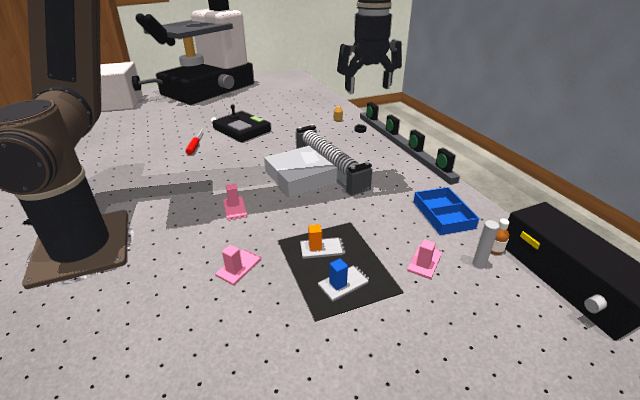

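Both fixed cameras put the orange grip at (0.459,-0.196), and the side view shows it at about (315,238) with its teeth pointing away from the robot. I'll move behind it with a -90° turn, so the jaws lie along y and the wrist camera looks ahead.

Call:
servo_tool(
  deltas=[
    [[-0.18, -0.13, 0, -0.07], [-0.36, -0.26, 0, -0.14], [-0.54, -0.39, 0, -0.21], [-0.72, -0.52, 0, -0.28], [-0.88, -0.63, 0, -0.34]],
  ],
  claw=1,
  force=40,
)

```text
time: 1.55
eef_pos: [0.5861, -0.0635, 0.2314]
tcp_rot: [0.188, 0.682, -0.188, 0.682]
contact_force: [-0.9, 0.2, -0.5]
opening: 0.998
```

Call:
servo_tool(
  deltas=[
    [[-0.18, -0.13, 0, -0.07], [-0.36, -0.26, 0, -0.14], [-0.54, -0.39, 0, -0.21], [-0.72, -0.52, 0, -0.28], [-0.88, -0.63, 0, -0.34]],
  ],
)

```text
time: 2.05
eef_pos: [0.4982, -0.1265, 0.2315]
tcp_rot: [0.361, 0.608, -0.361, 0.608]
contact_force: [0.4, -0.8, 0.2]
opening: 1.001
```

Call:
servo_tool(
  deltas=[
    [[-0.18, -0.13, 0, -0.07], [-0.36, -0.26, 0, -0.14], [-0.54, -0.39, 0, -0.21], [-0.8, -0.64, 0, -0.28], [-0.8, -0.64, 0, -0.32]],
  ],
)

```text
time: 2.55
eef_pos: [0.4171, -0.1918, 0.2315]
tcp_rot: [-0.501, -0.498, 0.502, -0.499]
contact_force: [0.5, 1.0, -0.9]
opening: 1.001
```

Run:
```python
from h import *
s=get_state();print(s["time"],s["eef_pos"],s["tcp_rot"],s["qpos"])
im=read_camera("wrist");cv2.imwrite("pics/w1.png",im)
h=cv2.cvtColor(im,cv2.COLOR_BGR2HSV);c=cam("wrist")
m=cv2.inRange(h,(8,150,80),(22,255,255));k,l,st,ce=cv2.connectedComponentsWithStats(m)
for i in range(1,k):
    if st[i,4]>60: print(st[i].tolist(),np.round(plane(c,[ce[i]],.059),3))
```

```text
2.55 [ 0.41712714 -0.19177995  0.23148746] [-0.50131005 -0.49807876  0.50208993 -0.49850926] [-6.51875151e-01 -2.08205759e-01  2.08655625e+00 -1.23375620e-03
  1.26278982e+00  9.26106910e-01]
[318, 127, 26, 27, 508] [[ 0.464 -0.196  0.059]]
```

View pics/w1.png

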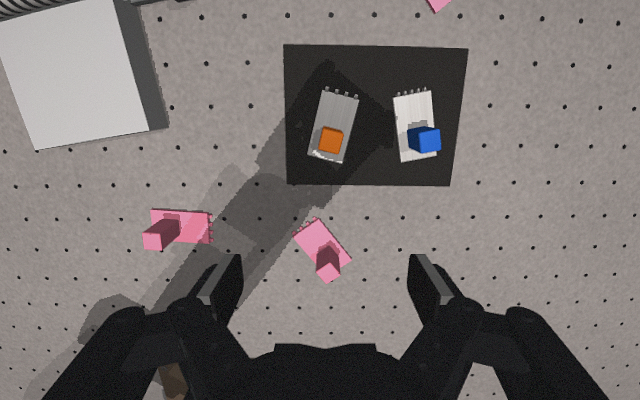

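The wrist view shows the orange plate with corners near (308,153), (323,93), (358,100) and (343,162), and its grip top at (331,140). The blue leaf is to the right at (415,127).

Run:
```python
from h import *
im=cv2.imread("pics/w1.png");c=cam("wrist")
h=cv2.cvtColor(im,cv2.COLOR_BGR2HSV)
m=((h[...,2]>100)&((h[...,1]<60)|((h[...,0]<22)&(h[...,0]>5)&(h[...,1]>150)))).astype(np.uint8)
m[:85]=0;m[175:]=0;m[:,:298]=0;m[:,375:]=0
m=cv2.morphologyEx(m,cv2.MORPH_OPEN,np.ones((9,9)))
ys,xs=np.nonzero(m);P=plane(c,np.c_[xs,ys],.009)[:,:2]
r=cv2.minAreaRect((P*1000).astype(np.float32));print(r)
Q=plane(c,[(308,153),(323,93),(358,100),(343,162)],.009);print(np.round(Q,4),[np.degrees(np.arctan2(d[1],d[0])) for d in(Q[1]-Q[0],Q[2]-Q[3])])
o=cv2.inRange(h,(8,150,190),(22,255,255));ys,xs=np.nonzero(o)
print(cv2.minAreaRect((plane(c,np.c_[xs,ys],.059)[:,:2]*1000).astype(np.float32)))
```

```text
((474.702392578125, -199.60980224609375), (45.827674865722656, 78.49684143066406), 75.90481567382812)
[[ 0.4429 -0.169   0.009 ]
 [ 0.5145 -0.1886  0.009 ]
 [ 0.5063 -0.2306  0.009 ]
 [ 0.4311 -0.2134  0.009 ]] [np.float64(-15.27305531786788), np.float64(-12.862372951302255)]
((463.1661071777344, -196.44009399414062), (20.060205459594727, 20.426345825195312), 75.91402435302734)
```

Call:
servo_tool(
  deltas=[
    [[0.15, -0.02, -0.2, -0.08], [0.3, -0.04, -0.4, -0.157], [0.46, -0.05, -0.7, -0.157], [0.46, -0.05, -1.0, -0.157], [0.46, -0.05, -1.0, -0.157]],
  ],
)

```text
time: 3.1
eef_pos: [0.4626, -0.1928, 0.1268]
tcp_rot: [-0.556, -0.438, 0.558, -0.432]
contact_force: [-1.6, 1.3, -0.0]
opening: 1.002
```

Call:
servo_tool(
  deltas=[
    [[0, 0, -0.3, 0], [0, 0, -0.6, 0], [0, 0, -0.9, 0], [0, 0, -1.0, 0], [0, 0, -1.0, 0]],
  ],
)

```text
time: 3.6
eef_pos: [0.4646, -0.1946, 0.0311]
tcp_rot: [-0.557, -0.436, 0.558, -0.434]
contact_force: [0.4, 0.6, -0.1]
opening: 1.0
```

Run:
```python
from h import *
s=get_state();print(s["time"],s["eef_pos"],s["tcp_rot"],s["contact_force"])
im=read_camera("wrist");cv2.imwrite("pics/w2.png",im)
```

```text
3.6 [ 0.46462761 -0.19462119  0.0310912 ] [-0.55739392 -0.43550807  0.55779363 -0.43417855] [ 0.4333092   0.60583907 -0.0503242 ]
```

View pics/w2.png

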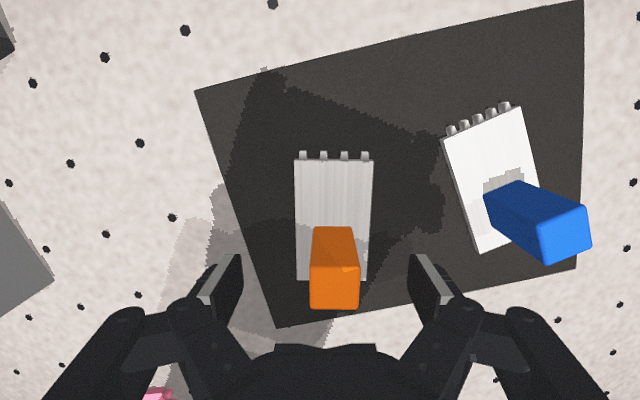

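The plate is square to the gripper, and the four teeth at (303–365,155) confirm it's the 12 mm leaf. The grip sits between the pads. I'll lower a little and close.

Call:
servo_tool(
  deltas=[
    [[-0.01, -0.02, -0.05, 0], [-0.01, -0.02, -0.09, 0], [-0.01, -0.02, -0.09, 0], [-0.01, -0.02, -0.09, 0], [-0.01, -0.02, -0.09, 0]],
  ],
  claw=-1,
  force=40,
)

```text
time: 4.15
eef_pos: [0.4644, -0.1973, 0.0229]
tcp_rot: [0.558, 0.434, -0.558, 0.435]
contact_force: [-0.5, 0.7, 1.5]
opening: 0.275
```

Call:
servo_tool(
  deltas=[
    [[0, 0, 0, 0], [0, 0, 0, 0], [0, 0, 0, 0], [0, 0, 0, 0], [0, 0, 0, 0]],
  ],
)

```text
time: 4.65
eef_pos: [0.4644, -0.1973, 0.0229]
tcp_rot: [0.558, 0.434, -0.558, 0.435]
contact_force: [-0.6, -0.3, 5.7]
opening: 0.278
```

Call:
servo_tool(
  deltas=[
    [[0, 0, 0.1, 0], [0, 0, 0.3, 0], [0, 0, 0.5, 0], [0, 0, 0.7, 0], [0, 0, 0.9, 0]],
  ],
)

```text
time: 5.15
eef_pos: [0.463, -0.1961, 0.1123]
tcp_rot: [-0.558, -0.436, 0.558, -0.434]
contact_force: [-0.5, -0.9, -2.1]
opening: 0.278
```

Run:
```python
from h import *
from scipy.spatial.transform import Rotation as Ro
s=get_state();print(s["time"],s["eef_pos"],s["tcp_rot"],s["contact_force"],s["opening"])
R=Ro.from_quat(s["tcp_rot"]).as_matrix();print("tool y",R[:,1],np.degrees(np.arctan2(R[1,1],R[0,1])),"x",R[:,0])
im=read_camera("wrist");cv2.imwrite("pics/w3.png",im)
```

```text
5.15 [ 0.46303548 -0.19609017  0.11226008] [-0.55751254 -0.43562562  0.55785265 -0.43383234] [-0.47146745 -0.90155099 -2.10679455] 0.2780286751695359
tool y [ 0.96976254 -0.24403964 -0.00229587] -14.12512450414932 x [-0.00193853  0.00170445 -0.99999667]
```

View pics/w3.png

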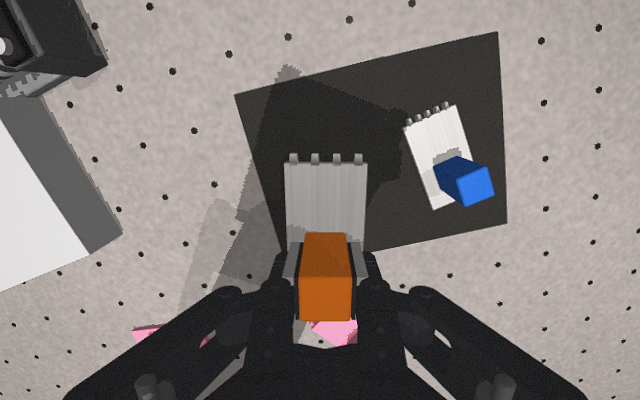

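The leaf is held squarely, with the plate edges parallel to the fingers and the teeth at (293–358,158). Now I'll carry it over the rest.

Call:
servo_tool(
  deltas=[
    [[0.04, 0.19, 0.1, 0.02], [0.08, 0.38, 0.2, 0.04], [0.12, 0.57, 0.3, 0.06], [0.17, 0.76, 0.3, 0.08], [0.22, 0.95, 0.3, 0.08]],
  ],
)

```text
time: 5.7
eef_pos: [0.4854, -0.1008, 0.1415]
tcp_rot: [-0.529, -0.469, 0.529, -0.469]
contact_force: [0.4, 0.1, -1.5]
opening: 0.273
```

Call:
servo_tool(
  deltas=[
    [[0.04, 0.19, 0, 0.02], [0.08, 0.38, 0, 0.04], [0.12, 0.57, 0, 0.06], [0.17, 0.76, 0, 0.08], [0.22, 0.95, 0, 0.08]],
  ],
)

```text
time: 6.2
eef_pos: [0.507, -0.0058, 0.1409]
tcp_rot: [0.498, 0.502, -0.499, 0.501]
contact_force: [0.0, 0.6, -1.7]
opening: 0.275
```

Call:
servo_tool(
  deltas=[
    [[0.04, 0.25, 0, 0.02], [0.08, 0.5, 0, 0.04], [0.12, 0.75, 0, 0.06], [0.2, 0.95, 0, 0.08], [0.2, 0.95, 0, 0.08]],
  ],
)

```text
time: 6.7
eef_pos: [0.5274, 0.0901, 0.1411]
tcp_rot: [0.465, 0.533, -0.466, 0.532]
contact_force: [0.7, -0.7, -1.4]
opening: 0.281
```

Run:
```python
from h import *
from scipy.spatial.transform import Rotation as Ro
s=get_state();print(s["time"],s["eef_pos"],s["contact_force"],s["opening"])
R=Ro.from_quat(s["tcp_rot"]).as_matrix();print("yaw",np.degrees(np.arctan2(R[1,1],R[0,1])),"x",R[:,0])
im=read_camera("wrist");cv2.imwrite("pics/w4.png",im)
```

```text
6.7 [0.52740087 0.09010096 0.14110514] [ 0.70263261 -0.70587178 -1.39812522] 0.28139849390361926
yaw 7.6483144645445 x [-1.81240072e-03  8.00334395e-04 -9.99998037e-01]
```

View pics/w4.png

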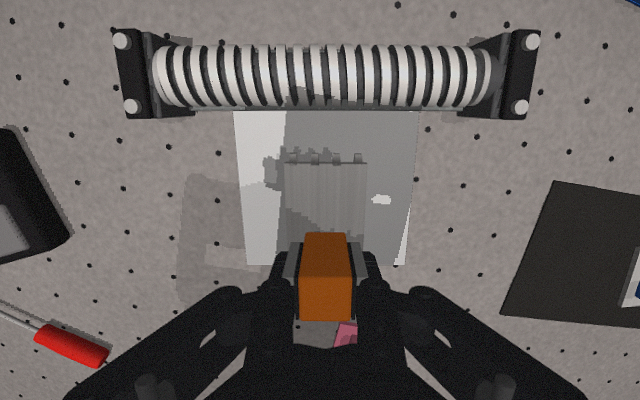

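Everything shows here: the screw across the top, clamp bolts at (123,40), (131,106), (533,41) and (521,107), and the held leaf with its teeth at (290–358,158). Next I'll work out the bed's yaw and the groove phase.

```bash
cat > m.py <<'E'
from h import *
import sys
def unwarp(im,c,o,yaw,x0,x1,y0,y1,zf,s=4000):
    # bed-frame rectified patch; rows = bed x from x1 (top) to x0, cols = bed y from y1 (left) to y0
    X=np.arange(x1,x0,-1/s);Y=np.arange(y1,y0,-1/s);g=np.stack(np.meshgrid(X,Y,indexing="ij"),-1)
    ca,sa=np.cos(yaw),np.sin(yaw)
    W=np.stack([o[0]+ca*g[...,0]-sa*g[...,1],o[1]+sa*g[...,0]+ca*g[...,1],zf(g[...,0])],-1)
    p=proj(c,W.reshape(-1,3)).reshape(W.shape[:2]+(2,)).astype(np.float32)
    return cv2.remap(im,p[...,0],p[...,1],cv2.INTER_CUBIC),X,Y
E
python3 - <<'E'
from m import *
im=cv2.imread("pics/w4.png");c=cam("wrist");s=get_state()
B=plane(c,[(123,40),(131,106),(533,41),(521,107)],.077);print(np.round(B,4))
L=(B[0]+B[1])/2;Rr=(B[2]+B[3])/2;d=L-Rr;yaw=np.arctan2(-d[0],d[1]);o=(L+Rr)/2;print("bolts: yaw",np.degrees(yaw),"o",o,"span",np.hypot(*d[:2]))
# rest corners
Q=plane(c,[(235,112),(418,112),(248,265),(406,262)],.045);print(np.round(Q,4))
# blocks' dark tops; leaf teeth and edge
z=s["eef_pos"][2]-.0199+.006
N=plane(c,[(285,163),(367,163)],z);print("nose",N,np.degrees(np.arctan2(-(N[0]-N[1])[0],(N[0]-N[1])[1])))
T=plane(c,[(295,158),(314,158),(335,158),(358,158)],z-.003);print("teeth",np.round(T,4))
zf=lambda x:.048+np.sqrt(np.maximum(.022**2-x**2,0))
U,X,Y=unwarp(im,c,o,yaw,-.022,.022,-.12,.12,zf)
cv2.imwrite("pics/u4.png",cv2.resize(U,(800,176)))
g=cv2.cvtColor(U,cv2.COLOR_BGR2GRAY).astype(float)
for a,b in((-.0215,-.019),(-.019,-.016),(-.016,-.012),(-.005,.005)):
    pr=g[(X>=a)&(X<b)].mean(0);k=np.abs(Y)<.05;w=np.exp(2j*np.pi*Y[k]/.012);f=((pr[k]-pr[k].mean())*w).mean()
    print(a,"bright-phase y0 mm",np.angle(f)/2/np.pi*12,abs(f))
E
```

```text
[[ 0.6317  0.238   0.077 ]
 [ 0.59    0.2345  0.077 ]
 [ 0.6672 -0.0295  0.077 ]
 [ 0.6254 -0.0345  0.077 ]]
bolts: yaw 7.522645048898047 o [0.62856629 0.10215596 0.077     ] span 0.27055647575054464
[[0.593  0.1711 0.045 ]
 [0.6123 0.0268 0.045 ]
 [0.4563 0.1537 0.045 ]
 [0.4791 0.0069 0.045 ]]
nose [[0.57395798 0.11839826 0.12720919]
 [0.57988712 0.0741335  0.12720919]] 7.629198080571379
teeth [[0.5769 0.1135 0.1242]
 [0.5782 0.1031 0.1242]
 [0.5798 0.0916 0.1242]
 [0.5815 0.079  0.1242]]
-0.0215 bright-phase y0 mm 5.408358222605145 11.307829729936017
-0.019 bright-phase y0 mm 5.620448817495485 26.007801405133495
-0.016 bright-phase y0 mm -5.937070150891247 36.3842696047211
-0.005 bright-phase y0 mm -4.65579133004217 43.60176278338102
```

View pics/u4.png

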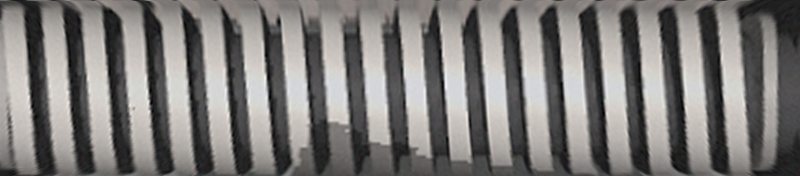

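The patch shows the helix clearly. Crests fall at bed y ≈ 4.3 mm (mod 12) on the facing line, so the leaf's centre should sit at +4.3 mm; it's now at about +1.0 mm. Yaw agrees within 0.1°. I'll move over and lower.

Call:
servo_tool(
  deltas=[
    [[0.05, 0.02, -0.15, 0], [0.1, 0.04, -0.3, 0], [0.145, 0.053, -0.45, 0], [0.145, 0.053, -0.6, 0], [0.145, 0.053, -0.69, 0]],
  ],
)

```text
time: 7.25
eef_pos: [0.541, 0.0927, 0.0712]
tcp_rot: [0.466, 0.532, -0.467, 0.53]
contact_force: [-0.6, 0.1, -2.0]
opening: 0.274
```

Call:
servo_tool(
  deltas=[
    [[0, 0, 0, 0], [0, 0, 0, 0], [0, 0, -0.01, 0], [0, 0, -0.03, 0], [0, 0, -0.04, 0]],
  ],
)

```text
time: 7.75
eef_pos: [0.5427, 0.0934, 0.0697]
tcp_rot: [0.467, 0.531, -0.466, 0.532]
contact_force: [-0.4, 0.6, -1.3]
opening: 0.274
```

Run:
```python
from m import *
from scipy.spatial.transform import Rotation as Ro
s=get_state();print(s["time"],s["eef_pos"],s["contact_force"],s["wrist_torque"])
R=Ro.from_quat(s["tcp_rot"]).as_matrix();print("yaw",np.degrees(np.arctan2(R[1,1],R[0,1])))
im=read_camera("wrist");cv2.imwrite("pics/w5.png",im)
cv2.imwrite("pics/w5c.png",cv2.resize(im[0:260,170:490],(800,650))[:600])
```

```text
7.75 [0.54274943 0.09336912 0.06972723] [-0.40640718  0.58747885 -1.25005141] [ 0.01396011  0.03267139 -0.05800973]
yaw 7.476354291355621
```

View pics/w5c.png

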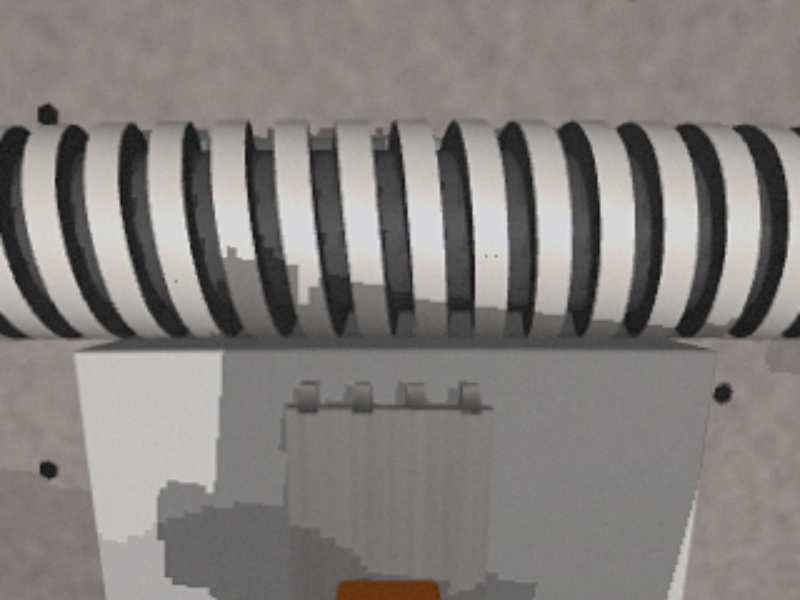

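```bash
cat >> m.py <<'E'
def phase(im,c,o,yaw,w=.03):
    zf=lambda x:.048+np.sqrt(np.maximum(.022**2-x**2,0))
    U,X,Y=unwarp(im,c,o,yaw,-.022,.022,-.06,.06,zf);g=cv2.cvtColor(U,cv2.COLOR_BGR2GRAY).astype(float);r=[]
    for a in(-.019,-.016,-.012,-.006,0):
        pr=g[np.abs(X-a)<.0015].mean(0);k=np.abs(Y)<.048
        f=((pr[k]-pr[k].mean())*np.exp(2j*np.pi*Y[k]/.012)).mean();y=np.angle(f)/2/np.pi*12
        r.append(((y-12*np.arcsin(-a/.022)/2/np.pi*-1-3)%12,abs(f)))
        r[-1]=(round((y-3+12*np.arcsin(-a/.022)/2/np.pi)%12,2),round(abs(f)))
    return r
E
python3 - <<'E'
from m import *
o=np.array([.62857,.10216]);yaw=np.radians(7.52);s=get_state()
for nm in("pics/w5.png",):
    im=cv2.imread(nm);c=cam("wrist");print(phase(im,c,o,yaw))
    z=s["eef_pos"][2]-.0199
    # crop->image px : u=170+x/2.5, v=y/2.5
    T=plane(c,[(170+x/2.5,395/2.5) for x in(308,362,415,470)],z+.006)
    E=plane(c,[(170+x/2.5,408/2.5) for x in(287,492)],z+.006)
    bed=lambda P:(P[:,:2]-o)@np.array([[np.cos(yaw),-np.sin(yaw)],[np.sin(yaw),np.cos(yaw)]])
    print(bed(T)*1000,bed(T)[:,1].mean()*1000,bed(E)*1000)
    B=plane(c,[(170+x/2.5,351/2.5) for x in(76,715)],.045);print("rest front corners",bed(B)*1000)
E
```

```text
[(np.float64(5.52), 13), (np.float64(5.6), 24), (np.float64(5.7), 36), (np.float64(5.6), 41), (np.float64(5.7), 44)]
[[-33.39383708  20.94496008]
 [-33.406181     9.23466428]
 [-33.40656855  -2.25228094]
 [-33.3946816  -14.18362133]] 3.4359305212882516 [[-36.23291045  25.62092446]
 [-36.2344899  -19.08633664]]
rest front corners [[-24.795459    75.07518691]
 [-24.76228981 -71.48367031]]
```

The new, closer estimate says to shift +2.1 mm along bed y. The front edge is 14 mm from home. I'll lower until it touches the rest.

Call:
servo_tool(
  deltas=[
    [[0, 0.01, 0, 0], [-0.003, 0.021, -0.01, 0], [-0.003, 0.021, -0.02, 0], [-0.003, 0.021, -0.03, 0], [-0.003, 0.021, -0.035, 0]],
  ],
)

```text
time: 8.3
eef_pos: [0.5421, 0.0954, 0.0656]
tcp_rot: [0.466, 0.532, -0.466, 0.531]
contact_force: [-0.4, -0.0, -1.1]
opening: 0.278
```

Call:
servo_tool(
  deltas=[
    [[0, 0, -0.003, 0], [0, 0, -0.006, 0], [0, 0, -0.009, 0], [0, 0, -0.012, 0], [0, 0, -0.012, 0]],
  ],
)

```text
time: 8.8
eef_pos: [0.5423, 0.0954, 0.0649]
tcp_rot: [0.466, 0.531, -0.466, 0.532]
contact_force: [-0.8, 0.1, -0.4]
opening: 0.273
```

Call:
servo_tool(
  deltas=[
    [[0, 0, -0.003, 0], [0, 0, -0.005, 0], [0, 0, -0.007, 0], [0, 0, -0.007, 0], [0, 0, -0.007, 0]],
  ],
)

```text
time: 9.3
eef_pos: [0.5423, 0.0954, 0.0649]
tcp_rot: [0.466, 0.532, -0.466, 0.531]
contact_force: [-4.4, -0.1, 5.4]
opening: 0.276
```

Run:
```python
from m import *
o=np.array([.62857,.10216]);yaw=np.radians(7.52)
F=[]
for i in range(3):
    im=read_camera("wrist");s=get_state();F.append(np.r_[s["contact_force"],np.array(s["eef_pos"])*1000])
print(np.round(F,2));cv2.imwrite("pics/w6.png",im);print(phase(im,cam("wrist"),o,yaw))
cv2.imwrite("pics/w6c.png",cv2.resize(im[90:210,240:420],(900,600))[:,50:850])
```

```text
[[-3.3600e+00 -1.4200e+00  5.9400e+00  5.4227e+02  9.5390e+01  6.4860e+01]
 [-4.5800e+00 -2.7000e-01  6.1400e+00  5.4227e+02  9.5420e+01  6.4870e+01]
 [-3.7800e+00 -2.2000e-01  5.5500e+00  5.4228e+02  9.5390e+01  6.4880e+01]]
[(np.float64(5.63), 12), (np.float64(5.65), 23), (np.float64(5.66), 35), (np.float64(5.56), 42), (np.float64(5.62), 44)]
```

View pics/w6c.png

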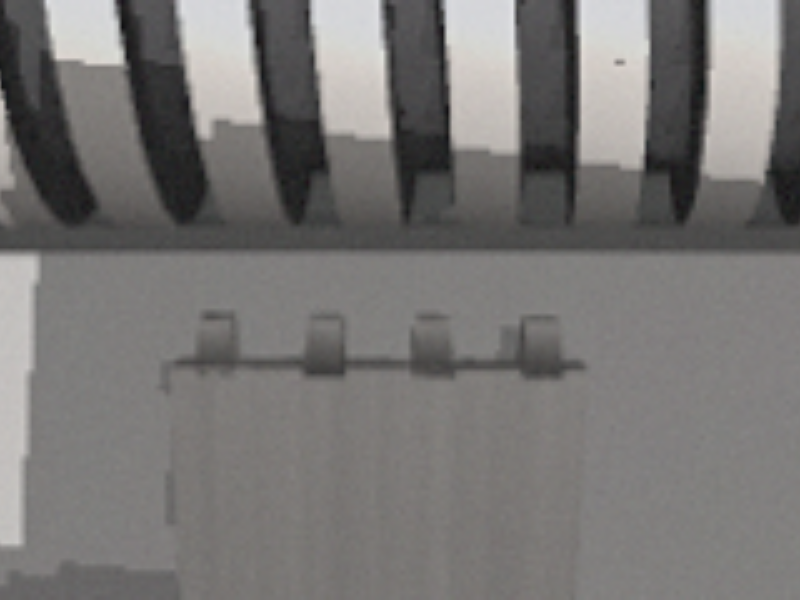

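The leaf is on the rest (about 6 N down), edges straight, teeth at (218–541,345) in the crop, roughly in line with the groove mouths. I'll recompute the offset and ease the pressure.

Run:
```python
from m import *
o=np.array([.62857,.10216]);yaw=np.radians(7.52);c=cam("wrist")
bed=lambda P:(P[:,:2]-o)@np.array([[np.cos(yaw),-np.sin(yaw)],[np.sin(yaw),np.cos(yaw)]])*1000
T=bed(plane(c,[(240+(x+50)/5,159) for x in(218,325,432,541)],.051));print(T,T[:,1].mean())
print(bed(plane(c,[(240+(x+50)/5,90+365/5) for x in(172,582)],.051)))
```

```text
[[-33.92538516  22.77861547]
 [-33.93752842  11.16860812]
 [-33.93809155  -0.43518809]
 [-33.92675236 -12.26702885]] 5.311251661199746
[[-36.10805184  27.86673903]
 [-36.11150997 -16.81805711]]
```

Call:
servo_tool(
  deltas=[
    [[0.02, 0.003, 0.004, 0], [0.04, 0.005, 0.004, 0], [0.05, 0.007, 0.004, 0], [0.05, 0.007, 0.004, 0], [0.05, 0.007, 0.004, 0]],
  ],
)

```text
time: 9.95
eef_pos: [0.5475, 0.0961, 0.0649]
tcp_rot: [0.466, 0.531, -0.466, 0.532]
contact_force: [-3.2, 0.3, 5.4]
opening: 0.278
```

Call:
servo_tool(
  deltas=[
    [[0, 0.003, 0.005, 0], [0.01, 0.004, 0.005, 0], [0.02, 0.006, 0.005, 0], [0.025, 0.006, 0.005, 0], [0.025, 0.006, 0.005, 0]],
  ],
)

```text
time: 10.45
eef_pos: [0.5497, 0.0968, 0.0649]
tcp_rot: [0.466, 0.532, -0.466, 0.531]
contact_force: [-3.5, -0.6, 4.5]
opening: 0.273
```

Call:
servo_tool(
  deltas=[
    [[0.005, 0.001, 0, 0], [0.01, 0.001, 0, 0], [0.015, 0.002, 0, 0], [0.02, 0.003, 0, 0], [0.02, 0.003, 0, 0]],
  ],
)

```text
time: 10.95
eef_pos: [0.5518, 0.0971, 0.0649]
tcp_rot: [0.466, 0.531, -0.466, 0.532]
contact_force: [-2.4, -1.0, 4.2]
opening: 0.272
```

No force rise at about where the crests would have stopped the teeth. I'll carry on carefully.

Call:
servo_tool(
  deltas=[
    [[0.003, 0, 0, 0], [0.006, 0.001, 0, 0], [0.01, 0.001, 0, 0], [0.01, 0.001, 0, 0], [0.01, 0.001, 0, 0]],
  ],
)

```text
time: 11.45
eef_pos: [0.5527, 0.0972, 0.0649]
tcp_rot: [0.466, 0.532, -0.466, 0.531]
contact_force: [-4.1, 0.3, 4.1]
opening: 0.277
```

Call:
servo_tool(
  deltas=[
    [[0.003, 0, 0, 0], [0.006, 0.001, 0, 0], [0.01, 0.001, 0, 0], [0.01, 0.001, 0, 0], [0.01, 0.001, 0, 0]],
  ],
)

```text
time: 11.95
eef_pos: [0.5537, 0.0973, 0.0649]
tcp_rot: [0.466, 0.532, -0.466, 0.531]
contact_force: [-3.9, -0.0, 4.3]
opening: 0.276
```

Call:
servo_tool(
  deltas=[
    [[0.003, 0, 0, 0], [0.006, 0.001, 0, 0], [0.01, 0.001, 0, 0], [0.01, 0.001, 0, 0], [0.01, 0.001, 0, 0]],
  ],
)

```text
time: 12.45
eef_pos: [0.5547, 0.0974, 0.0649]
tcp_rot: [0.466, 0.532, -0.466, 0.531]
contact_force: [-4.3, -0.3, 5.5]
opening: 0.273
```

Call:
servo_tool(
  deltas=[
    [[0.002, 0, 0, 0], [0.004, 0, 0, 0], [0.006, 0.001, 0, 0], [0.006, 0.001, 0, 0], [0.006, 0.001, 0, 0]],
  ],
)

```text
time: 12.95
eef_pos: [0.5553, 0.0974, 0.0649]
tcp_rot: [0.466, 0.531, -0.466, 0.532]
contact_force: [-3.7, -0.6, 5.5]
opening: 0.276
```

Call:
servo_tool(
  deltas=[
    [[0.002, 0, 0, 0], [0.004, 0, 0, 0], [0.006, 0.001, 0, 0], [0.006, 0.001, 0, 0], [0.006, 0.001, 0, 0]],
  ],
)

```text
time: 13.45
eef_pos: [0.5559, 0.0975, 0.0649]
tcp_rot: [0.466, 0.531, -0.466, 0.532]
contact_force: [-3.7, -0.5, 4.0]
opening: 0.278
```

Run:
```python
from m import *
F=[]
im=read_camera("wrist")
for i in range(2):
    read_camera("side");s=get_state();F.append(np.r_[s["contact_force"],s["wrist_torque"],np.array(s["eef_pos"])*1000])
print(np.round(F,2));cv2.imwrite("pics/w7.png",im)
cv2.imwrite("pics/w7c.png",cv2.resize(im[70:190,240:420],(900,600))[:,50:850])
```

```text
[[-3.8900e+00  5.6000e-01  5.3700e+00 -8.0000e-02  5.6000e-01  4.0000e-02
   5.5591e+02  9.7520e+01  6.4880e+01]
 [-3.7200e+00 -4.5000e-01  5.2300e+00 -2.0000e-02  5.5000e-01 -1.0000e-02
   5.5592e+02  9.7500e+01  6.4890e+01]]
```

View pics/w7c.png

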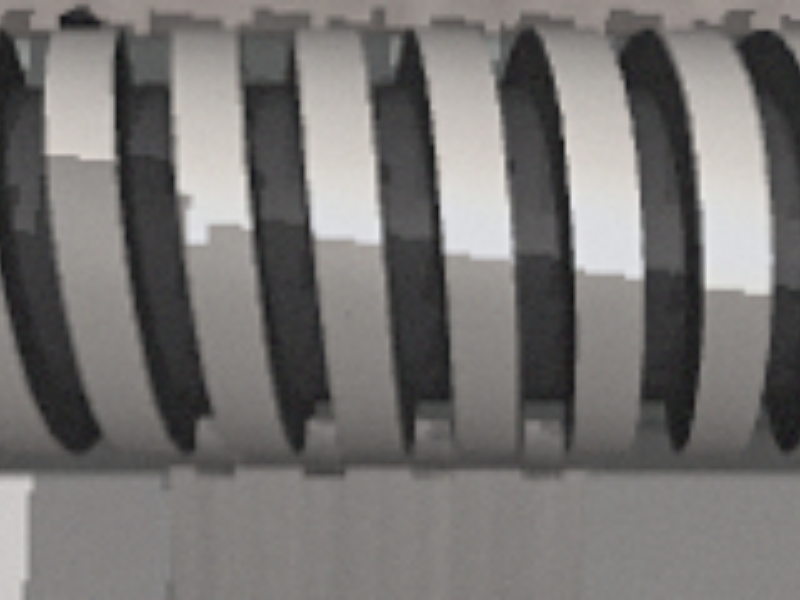

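The four teeth are visibly inside the grooves, at (215,430), (323,430), (433,430) and (543,430) in the crop. I'll go on in fine steps until the front edge bears.

Call:
servo_tool(
  deltas=[
    [[0.002, 0, 0, 0], [0.004, 0, 0, 0], [0.004, 0, 0, 0], [0.004, 0, 0, 0], [0.004, 0, 0, 0]],
  ],
)

```text
time: 14.1
eef_pos: [0.5562, 0.0975, 0.0649]
tcp_rot: [0.466, 0.532, -0.466, 0.531]
contact_force: [-4.3, 0.1, 5.6]
opening: 0.276
```

Call:
servo_tool(
  deltas=[
    [[0.002, 0, 0, 0], [0.004, 0.001, 0, 0], [0.004, 0.001, 0, 0], [0.004, 0.001, 0, 0], [0.004, 0.001, 0, 0]],
  ],
)

```text
time: 14.6
eef_pos: [0.5567, 0.0976, 0.0649]
tcp_rot: [0.466, 0.531, -0.466, 0.531]
contact_force: [-4.3, -1.0, 4.7]
opening: 0.277
```

Call:
servo_tool(
  deltas=[
    [[0.002, 0, 0, 0], [0.004, 0, 0, 0], [0.004, 0, 0, 0], [0.004, 0, 0, 0], [0.004, 0, 0, 0]],
  ],
)

```text
time: 15.1
eef_pos: [0.557, 0.0976, 0.0649]
tcp_rot: [0.466, 0.532, -0.466, 0.531]
contact_force: [-3.9, -0.9, 4.5]
opening: 0.274
```

Call:
servo_tool(
  deltas=[
    [[0.002, 0, 0, 0], [0.004, 0.001, 0, 0], [0.004, 0.001, 0, 0], [0.004, 0.001, 0, 0], [0.004, 0.001, 0, 0]],
  ],
)

```text
time: 15.6
eef_pos: [0.5572, 0.0977, 0.0649]
tcp_rot: [0.466, 0.532, -0.467, 0.531]
contact_force: [-5.0, -0.8, 7.2]
opening: 0.28
```

Call:
servo_tool(
  deltas=[
    [[0.002, 0, 0, 0], [0.004, 0, 0, 0], [0.004, 0, 0, 0], [0.004, 0, 0, 0], [0.004, 0, 0, 0]],
  ],
)

```text
time: 16.1
eef_pos: [0.5572, 0.0977, 0.0649]
tcp_rot: [0.466, 0.532, -0.467, 0.531]
contact_force: [-5.9, -0.4, 7.0]
opening: 0.278
```

Call:
servo_tool(
  deltas=[
    [[0.002, 0, 0, 0], [0.004, 0.001, 0, 0], [0.004, 0.001, 0, 0], [0.004, 0.001, 0, 0], [0.004, 0.001, 0, 0]],
  ],
)

```text
time: 16.6
eef_pos: [0.5573, 0.0977, 0.065]
tcp_rot: [0.465, 0.532, -0.467, 0.531]
contact_force: [-8.0, -1.9, 8.3]
opening: 0.275
```

It's bearing: the advance has stopped and the force is rising. I'll press slightly more and hold over a second.

Call:
servo_tool(
  deltas=[
    [[0.002, 0, 0, 0], [0.003, 0, 0, 0], [0.003, 0, 0, 0], [0.003, 0, 0, 0], [0.003, 0, 0, 0]],
  ],
)

```text
time: 17.1
eef_pos: [0.5573, 0.0977, 0.065]
tcp_rot: [0.465, 0.532, -0.467, 0.531]
contact_force: [-8.7, -0.8, 9.3]
opening: 0.273
```

Call:
servo_tool(
  deltas=[
    [[0, 0, 0, 0], [0, 0, 0, 0], [0, 0, 0, 0], [0, 0, 0, 0], [0, 0, 0, 0]],
  ],
)

```text
time: 17.6
eef_pos: [0.5573, 0.0977, 0.065]
tcp_rot: [0.465, 0.532, -0.467, 0.531]
contact_force: [-8.7, -2.0, 9.3]
opening: 0.274
```

Call:
servo_tool(
  deltas=[
    [[0, 0, 0, 0], [0, 0, 0, 0], [0, 0, 0, 0], [0, 0, 0, 0], [0, 0, 0, 0]],
  ],
)

```text
time: 18.1
eef_pos: [0.5573, 0.0977, 0.065]
tcp_rot: [0.465, 0.533, -0.467, 0.531]
contact_force: [-8.7, -1.6, 8.6]
opening: 0.278
```

Run:
```python
from m import *
im=read_camera("wrist");s=get_state();print(s["contact_force"],s["wrist_torque"],s["eef_pos"]);cv2.imwrite("pics/w8.png",im)
cv2.imwrite("pics/w8c.png",cv2.resize(im[90:210,240:420],(900,600))[:,50:850])
```

```text
[-9.05302733 -1.26942907  8.81649201] [-0.21815058  1.2068271   0.03725557] [0.55734821 0.09764347 0.0650033 ]
```

View pics/w8c.png

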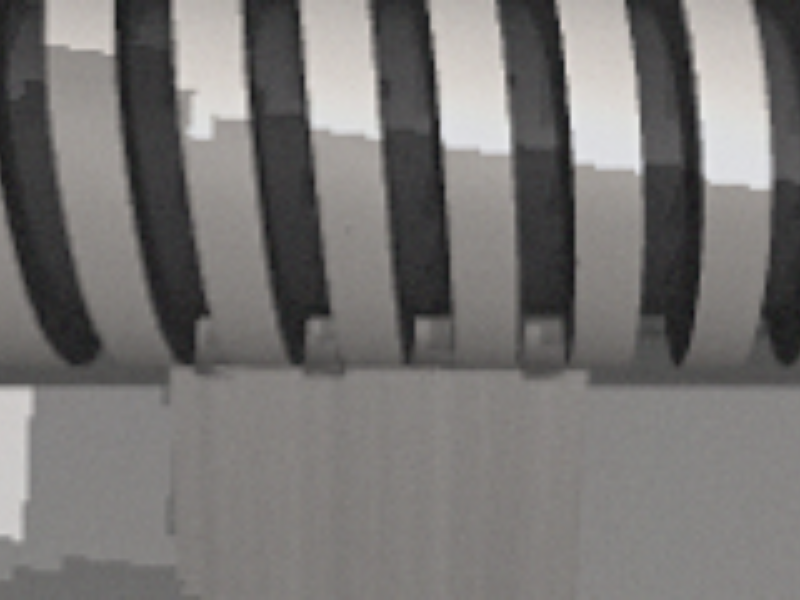

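The front edge bears on the crests, with all four teeth down in the grooves and no lateral load: Fy ≈ -1.3 N is just the tilt of the push direction. It held at a steady ~9 N total for over a second with no drift. Now I'll ease the preload and let go.

Call:
servo_tool(
  deltas=[
    [[-0.003, 0, 0.002, 0], [-0.006, -0.001, 0.004, 0], [-0.008, -0.001, 0.006, 0], [-0.008, -0.001, 0.006, 0], [-0.008, -0.001, 0.006, 0]],
  ],
)

```text
time: 18.65
eef_pos: [0.5573, 0.0977, 0.0649]
tcp_rot: [0.466, 0.532, -0.467, 0.531]
contact_force: [-4.4, -1.2, 2.3]
opening: 0.28
```

Call:
servo_tool(
  deltas=[
    [[0, 0, 0, 0], [0, 0, 0, 0], [0, 0, 0, 0], [0, 0, 0, 0], [0, 0, 0, 0]],
  ],
  force=20,
)

```text
time: 19.15
eef_pos: [0.5574, 0.0977, 0.065]
tcp_rot: [0.466, 0.532, -0.467, 0.531]
contact_force: [-5.7, -0.1, 0.5]
opening: 0.274
```

Call:
servo_tool(
  deltas=[
    [[0, 0, 0, 0], [0, 0, 0, 0], [0, 0, 0, 0], [0, 0, 0, 0], [0, 0, 0, 0]],
  ],
  claw=0.2,
)

```text
time: 19.65
eef_pos: [0.5582, 0.0978, 0.0656]
tcp_rot: [0.467, 0.531, -0.466, 0.532]
contact_force: [-0.4, -1.2, 0.4]
opening: 0.605
```

Call:
servo_tool(
  deltas=[
    [[0, 0, 0.03, 0], [0, 0, 0.1, 0], [0, 0, 0.25, 0], [0, 0, 0.5, 0], [0, 0, 0.8, 0]],
  ],
)

```text
time: 20.15
eef_pos: [0.5573, 0.0977, 0.1465]
tcp_rot: [0.466, 0.532, -0.467, 0.531]
contact_force: [-0.6, -0.2, 0.2]
opening: 0.6
```

Call:
servo_tool(
  deltas=[
    [[-0.1, 0, 0, 0], [-0.2, 0, 0, 0], [-0.3, 0, 0, 0], [-0.3, 0, 0, 0], [-0.3, 0, 0, 0]],
  ],
)

```text
time: 20.65
eef_pos: [0.5268, 0.0978, 0.1444]
tcp_rot: [0.466, 0.532, -0.467, 0.531]
contact_force: [-0.3, -0.1, -0.4]
opening: 0.598
```

Run:
```python
from m import *
im=read_camera("wrist");s=get_state();print(s["time"],s["contact_force"],s["eef_pos"],s["opening"]);cv2.imwrite("pics/w9.png",im)
cv2.imwrite("pics/w9c.png",cv2.resize(im[20:260,160:480],(800,600)))
```

```text
20.7 [-0.91045296 -0.30539353 -0.6066499 ] [0.52733421 0.09771156 0.14468549] 0.6004002622852922
```

The picture budget is spent, so I'll check the release numerically: orange grip position and plate yaw in the bed frame.

Run:
```python
from m import *
o=np.array([.62857,.10216]);yaw=np.radians(7.52);c=cam("wrist");im=cv2.imread("pics/w9.png")
g=cv2.cvtColor(im,cv2.COLOR_BGR2GRAY);h=cv2.cvtColor(im,cv2.COLOR_BGR2HSV)
ca,sa=np.cos(yaw),np.sin(yaw)
# bolts: brightest blobs near the predicted bolt points
B=[]
for bx,by in((.021,.1353),(-.021,.1353),(.021,-.1353),(-.021,-.1353)):
    p=proj(c,[o[0]+ca*bx-sa*by,o[1]+sa*bx+ca*by,.077])[0];x,y=p.astype(int)
    w=np.clip(g[y-12:y+13,x-12:x+13].astype(float)-150,0,None);yy,xx=np.mgrid[y-12:y+13,x-12:x+13]
    B.append((np.sum(w*xx)/w.sum(),np.sum(w*yy)/w.sum()))
W=plane(c,B,.077)[:,:2];d=(W[0]+W[1]-W[2]-W[3])/2;yaw=np.arctan2(-d[0],d[1]);o=W.mean(0);ca,sa=np.cos(yaw),np.sin(yaw)
print("bed",o,np.degrees(yaw),"span",np.hypot(*d),"crest phase",phase(im,c,o,yaw))
bed=lambda P:(P[:,:2]-o)@np.array([[ca,-sa],[sa,ca]])*1000
m=cv2.inRange(h,(8,150,150),(22,255,255));ys,xs=np.nonzero(m)
v=h[ys,xs,2];print("orange px",len(xs),np.percentile(v,[10,50,90]))
r=cv2.minAreaRect(bed(plane(c,np.c_[xs,ys],.101)).astype(np.float32));print("grip (top+side) in top plane",r)
# plate sides: strongest y-gradient columns at several bed x, at plate-top height
U,X,Y=unwarp(im,c,o,yaw,-.062,-.026,-.04,.05,lambda x:.051+0*x);G=cv2.cvtColor(U,cv2.COLOR_BGR2GRAY).astype(float);G=cv2.GaussianBlur(G,(9,9),2)
for side,(a,b) in {"L":(.022,.036),"R":(-.024,-.010)}.items():
    k=(Y>a)&(Y<b);e=[];
    for i in range(0,len(X),6):
        gr=np.abs(np.gradient(G[i:i+6].mean(0)))[k];e.append((X[i],Y[k][gr.argmax()]))
    e=np.array(e);med=np.median(e[:,1]);q=e[np.abs(e[:,1]-med)<.0025];f=np.polyfit(q[:,0],q[:,1],1)
    print(side,"y mm",med*1000,"slope deg",np.degrees(np.arctan(f[0])),len(q),len(e))
# front edge and tooth depth: profile along x through a gap between teeth & through teeth
U,X,Y=unwarp(im,c,o,yaw,-.04,-.012,-.03,.04,lambda x:.051+0*x);G=cv2.cvtColor(U,cv2.COLOR_BGR2GRAY).astype(float)
for y in(.0055,-.0065,.0175,-.0005,.0115): print(y,[int(G[np.abs(X-x)<.0005][:,np.abs(Y-y)<.0015].mean()) for x in np.arange(-.034,-.012,.001)])
```

```text
bed [0.62940243 0.10416059] 7.5839254964189395 span 0.2725660620700652 crest phase [(np.float64(3.81), 13), (np.float64(3.64), 32), (np.float64(3.66), 38), (np.float64(3.62), 43), (np.float64(3.65), 42)]
orange px 1062 [165. 174. 177.]
grip (top+side) in top plane ((-73.47008514404297, 3.966977119445801), (21.716127395629883, 22.130170822143555), 89.3427505493164)
L y mm 27.999999999999982 slope deg -0.3047619104210573 21 24
R y mm -13.875000000000053 slope deg -3.211278149442084 14 24
0.0055 [132, 131, 131, 131, 132, 132, 131, 132, 132, 133, 133, 132, 98, 79, 86, 91, 97, 101, 101, 157, 174, 176]
-0.0065 [131, 130, 132, 132, 133, 133, 133, 133, 134, 134, 136, 132, 96, 78, 86, 91, 95, 112, 161, 167, 171, 177]
0.0175 [131, 130, 129, 131, 130, 131, 132, 132, 132, 133, 132, 133, 105, 80, 87, 91, 97, 102, 106, 107, 129, 182]
-0.0005 [132, 132, 132, 132, 133, 132, 133, 134, 134, 134, 137, 105, 71, 71, 74, 81, 86, 64, 32, 42, 55, 58]
0.0115 [132, 131, 132, 133, 131, 131, 133, 132, 133, 133, 133, 116, 89, 68, 72, 80, 81, 58, 33, 35, 43, 59]
```

The grip is at bed x = -73.5 mm, which puts the nose at -21.5 mm (home is -22). Its y matches the thread phase, the front edge is uniform across its width, and the gripper is well clear.

```bash
python3 -c "
from plant import *
print(sign_off())"
```

```text
the job is handed in; nothing more can be done
None
```

The orange leaf is seated in the screw, released and lying on the rest, and I handed the job in at about 21 s of the 70 s allowed.

- **Pick and fit:** I picked it up by the grip with the jaws along y, laid it on the rest, and lined its teeth up with the grooves by wrist camera. I then slid it in with small steps. The teeth dropped in at the first try, so no feeling along the screw was needed.
- **Pressing home:** The front edge stopped the advance. I held it for over a second at about 9 N total push, of which about 4 N was friction on the rest. There was no drift and no sideways load.
- **Release:** I eased the pressure, opened the gripper, and backed off to a TCP height of about 145 mm, clear of the 101 mm grip top.

**Last checks (wrist picture after release):**
- **Position:** The front edge works out at -21.5 mm from the grip position, against -22 mm for fully home. The edge in the picture gave about -22.3 mm. Sideways, the leaf is within about 0.3 mm of the thread.
- **Squareness:** The grip and the left plate edge gave 0.3–0.7°, inside the 2.3° limit. The right plate edge gave -3.2°, but that fit kept only 14 of 24 points. I discounted it because the front edge looked uniform across its width.
- **Not checked directly:** The picture limit was used up, so I checked the final state by numbers only. The blue leaf was not measured again; the arm felt no contact near it.

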